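# Set the stamping place in order

### The job

Tidy the stamping place at the counter: stand the two tipped-over stamps upright in their lane, and close the row up so that all four stamps stand upright in the lane, touching or nearly touching one another, with the first against the stop plate at the lane's closed end. Shut the ink-pad case by pressing down the free edge of its lid until the catch clicks. Leave the bottle, the pen pot and the stapler where they are.

Things in the scene. Friction and masses are not known exactly. Their poses are not given: they have to be found in the camera images.
- lane: Grey stamp lane fixed to the counter, a straight open-topped channel 460 mm long. Origin under its middle, at table height; y runs along it towards its closed end, z up. Floor 5 mm above the table, inside width 56 mm, side walls 13 mm high (from the table), 3 mm thick. Stamps 1 to 4 stand in it in this order from the closed end; closed up they take 200 mm.
- lane_stop (a point): Middle of the inner face of the stop plate (45 mm high) that closes the lane's +y end, at floor height; it lies 230 mm from the lane's middle. The other end, 230 mm on the other side of the middle, is open: no wall. Axes as the lane's.
- stamp_1_mid (a point): Stamp, upright, nearest the stop (4 to 11 mm off). Metal base 50 x 50 x 18 mm; above it a black handle 12 mm thick for 47 mm, then a knob 24 mm across, 20 mm tall; 85 mm tall in all, about 220 g, nearly all in the base. Point on its axis half-way up, 42.5 mm above the underside (middle of the thin handle); z axis from the underside to the knob.
- stamp_2_mid (a point): Same stamp, tipped: base flat on a side face on the lane floor, axis level along the lane 30 mm above the table, handle and knob overhanging. Its base stands 19 mm proud of the handle; drawn there toward the underside it rolls over its bottom edge, past 30 degrees it falls upright by itself. Knob points away from the stop; 70 mm or more are free between its underside and stamp 1.
- stamp_3_mid (a point): Same stamp, tipped: base flat on a side face on the lane floor, axis level along the lane 30 mm above the table, handle and knob overhanging. Its base stands 19 mm proud of the handle; drawn there toward the underside it rolls over its bottom edge, past 30 degrees it falls upright by itself. Knob points to the stop; 70 mm or more are free between its underside and stamp 4.
- stamp_4_mid (a point): Same stamp and point as stamp 1, upright, nearest the lane's open end, all of it inside the lane.
- pad_case: Black ink-pad case fixed to the counter, 85 mm (its x) by 110 mm (its y) by 20 mm high, with an ink pad inside. Origin under its centre, at table height; its x axis points from the hinge edge (robot's side) to the catch edge (far side), z up.
- pad_lid (a joint): Lid angle in rad: 0 = shut and caught, grows as it opens (start 0.7 to 1.2). Stiff hinge: the lid stays where it is left; about 1 N at the free edge moves it. From about 0.11 rad down a spring catch at the middle of the free edge resists; 6 to 12 N down on that edge drives it past (at about 0.05 rad): it clicks and stays shut at 0.
- lid_edge (a point): Middle of the free edge of the steel lid, on its outer (upper) face. Lid: flat plate 89 mm from hinge line to free edge, 110 mm wide, 5 mm thick; shut, this point is 25 mm above the table. x axis: from hinge to free edge in the plane of the lid; z axis: out of the outer face.
- lid_hinge (a point): Middle of the lid's hinge line (under face of the lid), 20 mm above the table; the lid turns about the case's y axis through it.
- sanitiser_mid (a point): Clear bottle with white cap, 60 mm across, 150 mm tall; point at its centre half-way up. Bystander.
- pen_pot_mid (a point): Black round pen pot, empty, 72 mm across, 95 mm tall; point at its centre half-way up. Bystander.
- stapler_mid (a point): Black stapler, 35 x 120 x 47 mm; point at its centre half-way up. Bystander.
There are look-alikes about, which are no part of the job. Leave any blue or yellow look-alike of the part that bears stamp_1_mid alone.

How it is judged:
By the outcome, as a careful person would: the job done as asked, in the order asked, and still so for the second after the job is handed in, with the robot touching nothing.
It also fails if it takes over 67 s, if anything falls off the work surface, if the arm or the gripper's body presses on something with over 40 N, if the wrist force passes 120 N, or if a joint passes its speed limit or range.

### The arm

A 7-joint arm with a two-finger parallel gripper is mounted at the origin on the work surface. World frame = base frame: x ahead of the robot, y to its left, z up, the work surface at z = 0. Lengths are in m, angles in rad, forces in N, time in s.
With the tool pointing down it reaches from about 0.4 to 0.9 m from the base axis. Payload 5.6 kg.
Tool frame: the origin (TCP) lies midway between the tips of the shut fingers; the grasp point (between the pads) lies 19 mm behind it; y points along the fingers, z is the direction in which the jaws open and shut, and the axes are right-handed (so a half turn about y gives the same grasp; the last joint's range is limited). The gripper opens to 92 mm and grips with 3 to 60 N. Pads are 20 mm wide; open, the fingers measure 128 mm over their backs; the gripper's body (75 mm by 189 mm) begins 69 mm behind the grasp point.
Start: joints at [-1.189, 0.468, -0.012, 1.603, 0.006, 1.071, -0.056], TCP at [0.268, 0.592, 0.215] pointing down, gripper open.
Joint ranges: [-2.53, 2.53], [-0.31, 2.02], [-1.57, 1.55], [0.28, 2.44], [-1.29, 4.43], [0.15, 1.84], [-2.92, 2.92]. Speed limits (rad/s): [2.57, 2.57, 3.14, 3.14, 3.14, 3.14, 3.14].

### API

Orientations are given as a 3x3 rotation matrix whose columns are the frame's x, y, z axes.
In Python, from station import env, effector, solver, viewer, workorder, search_frame, tip_of gives the robot as it stands. Calls block until the motion is done:
- env.reach(position, orientation): joint-space move of the TCP to a pose.
- env.movel(position, frame=None, rate=0.15): straight line of the TCP; frame=None keeps the orientation; rate is the mean speed in m/s.
- env.goto_joints(angles): joint-space move.
- effector.release() and effector.grasp(squeeze=None): open the fingers fully, or close them until they stop; squeeze is the grip in N (None keeps the last).
- env.pause(seconds).
- solver.inverse_kinematics(position, orientation): joint angles nearest the present ones, or None.
- env.sense(): the state.
- viewer.read_camera(name): name is "scene" or "top" or "wrist"; returns (picture, depth): 384x512x3 uint8, red, green, blue; 384x512 float32, m along the optical axis (not along the pixel's ray), 0 where there is no reading.
- viewer.camera_info(name): a dict with "intrinsics" (3x3 intrinsics, pixels), "eye" and "rotation" of the camera in the world; the wrist camera has in their place "T_tool_cam" (4x4, takes a point from camera to tool coordinates, whose origin is the TCP and whose axes are the tool frame's). Camera axes: x right, y up, looking along -z (the intrinsics and any distortion apply to the point x, -y, -z); pixel columns grow to the right and rows downward; lengths in m; the calibration is good to about 2 mm. A picture is of the moment at which its call begins: read the wrist's pose just before it. camera_info takes no time and is no camera call.
A pose or a line that the arm cannot do raises env.PlanningError and nothing moves.
- workorder.finish_job(): hands the job in, once; it reports no verdict.
Trained networks look in the newest picture that a camera, given by its name, has taken for a name from the list of things; names that differ only in an ending like _2 or _b are one class to them, and where a whole thing is asked for, a point or a joint stands for the part that bears it (a point fixed in the world has none). Each returns a list of dicts, best first, with "score" (0 to 1); they miss things now and then, are a little off and sometimes report something else, mostly with a low value. They report only what shows in the picture. A call takes as long as a camera call. They do not tell look-alikes from the thing itself.
- search_frame(camera, name): "at" ([x, y, z] in m, in world coordinates, good to about 4 mm: the middle of the surface that is visible of it).
- tip_of(camera, name): "at" ([x, y, z] in m, in world coordinates, good to about 4 mm: a listed point, or the origin of a listed thing).
The state is a dict: "t": time; "joint_positions": joint angles; "joint_velocities": joint speeds; "tau": joint torques, N m; "ee_pos": TCP position; "tcp_rot": TCP orientation; "wrist_force": force on the tool from outside, world axes, zero at the start; "moment": the same for the moment, N m; "gripper_width": finger opening in m.
Only numpy, scipy, OpenCV 4.12 (cv2) and the standard library are available. Lean on these libraries where they do the work, as an engineer would, in place of code of your own. Each camera call takes 0.05 s, during which the arm holds its last target.

## Working session

There is one attempt and no reset: what is moved stays moved. The work goes in short steps, each a Python script; the robot and the scene stay as the last script left them, time stands still between calls to the robot, and variables do not carry over. Pictures are saved under pics/ and viewed, and the job is handed in when it is done.

```bash
ls; mkdir -p pics; python3 - <<'E'
from station import env, viewer, search_frame, tip_of
import cv2
s=env.sense();print(s['t'],s['ee_pos'],s['tcp_rot'],s['wrist_force'])
for c in('scene','top','wrist'):
    p,d=viewer.read_camera(c);cv2.imwrite(f'pics/{c}0.png',p[:,:,::-1])
    print(c,viewer.camera_info(c))
    for n in ['stamp_1_mid','lane','lane_stop','pad_case','lid_edge','lid_hinge','sanitiser_mid','pen_pot_mid','stapler_mid'] if c!='wrist' else []:
        print(n,[(round(r['score'],2),[round(float(x),3) for x in r['at']]) for r in tip_of(c,n)])
print(env.sense()['t'])
E
```

```text
pics
0.0 [0.26771023 0.59165543 0.21364142] [[ 9.11106376e-01 -6.08976189e-04  4.12170840e-01]
 [-4.12171266e-01 -1.68349438e-03  9.11104831e-01]
 [ 1.39046147e-04 -9.99998397e-01 -1.78484495e-03]] [-0.1156909  -0.03298893  0.38116104]
scene {'intrinsics': array([[370.5712032 ,   0.        , 251.61753816],
       [  0.        , 370.5712032 , 191.37515767],
       [  0.        ,   0.        ,   1.        ]]), 'eye': array([ 0.89475649, -0.08089047,  0.69409047]), 'rotation': array([[ 0.25379663, -0.82728687,  0.5011823 ],
       [ 0.9671663 ,  0.22416865, -0.11974039],
       [-0.01328971,  0.51511634,  0.85701724]])}
stamp_1_mid [(0.97, [0.369, 0.011, 0.045]), (0.87, [0.348, 0.128, 0.045]), (0.72, [0.368, 0.238, 0.039]), (0.7, [0.61, 0.172, 0.042]), (0.59, [0.469, 0.111, 0.05])]
lane [(0.63, [0.499, -0.084, 0.002])]
lane_stop [(0.28, [0.497, -0.129, 0.029])]
pad_case [(0.57, [0.501, 0.275, -0.001])]
lid_edge [(0.89, [0.499, 0.274, 0.099]), (0.63, [0.75, -0.037, 0.072])]
lid_hinge [(0.57, [0.462, 0.271, 0.018]), (0.33, [0.468, 0.114, 0.051])]
sanitiser_mid [(0.96, [0.748, -0.04, 0.073
[... 914 characters left out ...]
, 0.073]), (0.41, [0.496, -0.126, 0.027]), (0.18, [0.487, -0.025, 0.031])]
pen_pot_mid [(0.78, [0.726, 0.173, 0.047])]
stapler_mid [(0.64, [0.723, -0.195, 0.025])]
wrist {'intrinsics': array([[342.3412468 ,   0.        , 253.47086073],
       [  0.        , 342.3412468 , 190.40983117],
       [  0.        ,   0.        ,   1.        ]]), 'T_tool_cam': array([[ 8.24222806e-05, -9.70443073e-01, -2.41330138e-01,
        -6.70154924e-02],
       [ 1.00679027e-03,  2.41330097e-01, -9.70442564e-01,
        -1.68896208e-01],
       [ 9.99999490e-01, -1.62982745e-04,  9.96923617e-04,
        -5.98662527e-05],
       [ 0.00000000e+00,  0.00000000e+00,  0.00000000e+00,
         1.00000000e+00]])}
1.05
```

View pics/scene0.png

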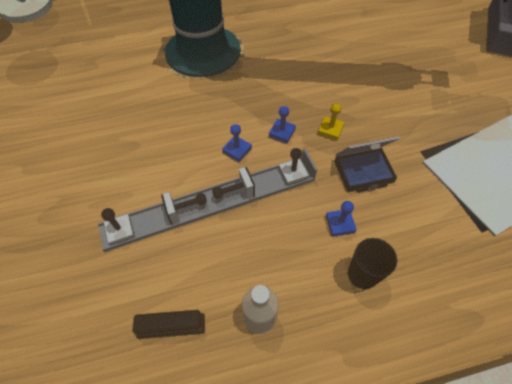

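View pics/top0.png

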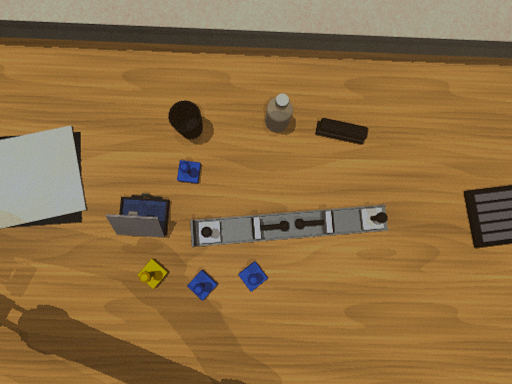

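The scene camera shows upright stamps at (120,225) and (295,168), tipped ones at (185,205) and (235,188), and the open case at (365,165). The blue and yellow look-alikes are outside the lane. Next I'll refine the geometry from depth.

```bash
cat > h.py <<'E'
import numpy as np
from station import env, effector, solver, viewer, workorder, search_frame, tip_of
def cloud(c,pd=None):
    p,d=pd or viewer.read_camera(c); i=viewer.camera_info(c);K=i['intrinsics']
    v,u=np.mgrid[:384,:512]; m=d>0
    P=np.stack([(u-K[0,2])/K[0,0]*d,-(v-K[1,2])/K[1,1]*d,-d],-1)
    W=P@i['rotation'].T+i['eye']
    return W[m],p[m].astype(int),p,d
E
python3 - <<'E'
from h import *
import cv2
for c in('top','scene'):
    W,C,p,d=cloud(c)
    np.savez(f'{c}0.npz',W=W,C=C)
    sat=C.max(1)-C.min(1)
    g=(sat<30)
    tab=W[(np.abs(W[:,0]-.6)<.05)&(np.abs(W[:,1]+.25)<.05)]; print(c,'table z',np.median(tab[:,2]))
    r=(W[:,0]>.42)&(W[:,0]<.6)&(W[:,1]>-.36)&(W[:,1]<.19)&(W[:,2]>.003)
    L=W[r]; 
    # lane direction from low points
    l=L[(L[:,2]<.016)]; m=np.median(l[:,:2],0)
    u,s,vt=np.linalg.svd(l[:,:2]-l[:,:2].mean(0)); print('dir',vt[0],'mean',l[:,:2].mean(0))
    dr=vt[0]*np.sign(vt[0,1]); n=np.array([dr[1],-dr[0]])
    a=l[:,:2]@dr; b=l[:,:2]@n
    print('a range',np.percentile(a,[0,1,99,100]),'b',np.percentile(b,[0,1,5,50,95,99,100]))
    A=L[:,:2]@dr;B=L[:,:2]@n
    for lo,hi in((.015,.03),(.03,.047),(.047,.062),(.062,.1)):
        q=(L[:,2]>lo)&(L[:,2]<hi)
        h,e=np.histogram(A[q],bins=np.arange(-.4,.14,.005))
        print(lo,hi,[(round(float(x),3),int(k)) for x,k in zip(e,h) if k>3])
p,d=viewer.read_camera('top')
cv2.imwrite('pics/topc.png',cv2.resize(p[190:260,100:400],(800,187*1),interpolation=3)[:,:,::-1])
E
```

```text
top table z -0.0006556168032079146
dir [ 0.08394084 -0.99647074] mean [ 0.49344027 -0.07024963]
a range [-0.40440738 -0.34744409  0.1092181   0.14684108] b [0.39200468 0.4495386  0.45363664 0.48398726 0.51652744 0.59725834
 0.6131385 ]
0.015 0.03 [(-0.34, 4), (-0.335, 22), (-0.33, 24), (-0.325, 24), (-0.32, 36), (-0.315, 34), (-0.31, 42), (-0.305, 43), (-0.3, 45), (-0.295, 43), (-0.29, 54), (-0.195, 23), (0.045, 4), (0.05, 49), (0.055, 47), (0.06, 46), (0.065, 47), (0.07, 29), (0.075, 22), (0.08, 21), (0.085, 28), (0.09, 36), (0.095, 54), (0.1, 11), (0.105, 35), (0.11, 11), (0.115, 11), (0.12, 10), (0.125, 10), (0.13, 9)]
0.03 0.047 [(-0.31, 9), (-0.195, 34), (-0.19, 12), (-0.185, 11), (-0.18, 10), (-0.175, 10), (-0.17, 10), (-0.165, 11), (-0.16, 13), (-0.155, 10), (-0.15, 10), (-0.145, 15), (-0.14, 23), (-0.135, 20), (-0.13, 19), (-0.11, 15), (-0.105, 20), (-0.1, 21), (-0.095, 19), (-0.09, 11), (-0.085, 13), (-0.08, 11), (-0.075, 9), (-0.07, 9), (-0.065, 10), (-0.06, 13), (-0.055, 12), (-0.05, 11), (0.105, 38), (0.11, 49)]
0.047 0.062 [(-0.31, 6), (-0.215, 6), (-0.21, 45), (-0.205, 
[... 1166 characters left out ...]
5, 18), (-0.15, 27), (-0.145, 25), (-0.14, 22), (-0.135, 5), (-0.12, 13), (-0.115, 26), (-0.11, 24), (-0.105, 24), (-0.1, 13), (-0.095, 12), (-0.09, 16), (-0.085, 10), (-0.08, 13), (-0.075, 13), (-0.07, 13), (-0.065, 12), (-0.06, 13), (-0.055, 35), (-0.05, 11), (-0.045, 10), (-0.04, 9), (-0.035, 4), (0.06, 18), (0.065, 7), (0.095, 4), (0.1, 109), (0.105, 12)]
0.047 0.062 [(-0.325, 7), (-0.32, 11), (-0.315, 10), (-0.22, 44), (-0.215, 57), (-0.21, 58), (-0.205, 56), (-0.055, 23), (-0.05, 53), (-0.045, 56), (-0.04, 47), (-0.035, 22), (0.06, 14), (0.065, 6)]
0.062 0.1 [(-0.33, 22), (-0.325, 31), (-0.32, 43), (-0.315, 37), (-0.31, 16), (0.055, 29), (0.06, 39), (0.065, 30), (0.07, 18), (0.075, 6)]
```

View pics/topc.png

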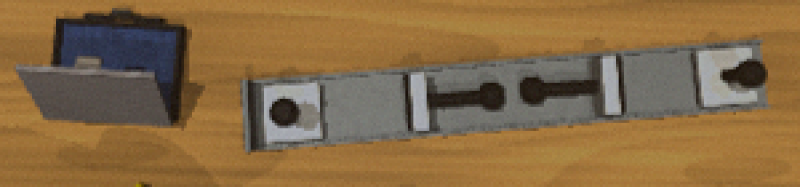

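```bash
python3 - <<'E'
import numpy as np
Ls=[]
for c in('top','scene'):
    z=np.load(f'{c}0.npz');W=z['W'];C=z['C']
    g=(C.max(1)-C.min(1)<35)
    d=np.array([-.1,.995]);d/=np.hypot(*d);m=np.array([.493,-.083])
    # wall/floor grey low
    for it in range(6):
        n=np.array([d[1],-d[0]])
        a=(W[:,:2]-m)@d;b=(W[:,:2]-m)@n
        q=g&(abs(a)<.25)&(abs(b)<.045)&(W[:,2]>.002)&(W[:,2]<.018)
        bins=np.arange(-.22,.22,.01);lo=[];hi=[];x=[]
        for s in bins:
            k=q&(a>s)&(a<s+.01)
            if k.sum()>10: x.append(s+.005);lo.append(b[k].min());hi.append(b[k].max())
        mid=(np.array(lo)+hi)/2
        pl=np.polyfit(x,mid,1)
        m=m+n*pl[1]; d=d+n*pl[0]; d/=np.hypot(*d)
    n=np.array([d[1],-d[0]]);a=(W[:,:2]-m)@d;b=(W[:,:2]-m)@n
    q=g&(abs(b)<.04)&(abs(a)<.27)&(W[:,2]>.002)&(W[:,2]<.1)
    print(c,'d',d,'m',m,'width',np.median(np.array(hi)-lo),'amin/max lane',np.percentile(a[q],[0,.3,99.7,100]))
    sp=q&(a>.2)&(W[:,2]>.038); print(' stop a',np.percentile(a[sp],[5,50,95]),W[sp,2].max())
    t=(abs(b)<.04)&(W[:,2]>.05)&(W[:,2]<.06)&(C.min(1)>110)
    for lo_,hi_ in((-.15,-.05),(0,.12)):
        k=t&(a>lo_)&(a<hi_);print(' tipped base: a',np.percentile(a[k],[2,50,98]),'b',np.percentile(b[k],[2,50,98]),'z',np.median(W[k,2]))
    for s in(-1,1):
        k=(abs(b)<.04)&(abs(a)<.23)&(a*s>.12)&(W[:,2]>.018)&(W[:,2]<.028)&(C.min(1)>110);print(' upright base a',np.percentile(a[k],[2,50,98]),'b',np.percentile(b[k],[2,98]))
    # lid
    k=(abs(W[:,1]-.275)<.06)&(W[:,0]>.43)&(W[:,0]<.58)&(W[:,2]>.028)&g
    P=W[k];print(' lid pts',len(P),P.min(0),P.max(0))
    ct=P.mean(0);U,S,V=np.linalg.svd(P-ct,full_matrices=False);print('  c',ct,'normal',V[2],'long',V[0],S)
E
```

```text
top d [-0.10764104  0.99418982] m [ 0.49364077 -0.0829358 ] width 0.05961319158192642 amin/max lane [-0.22717478 -0.22352578  0.23663646  0.23850218]
 stop a [0.20114929 0.23339579 0.23754975] 0.0913893222796408
 tipped base: a [-0.08121356 -0.07515223 -0.06892516] b [-0.02320441  0.00053233  0.02430994] z 0.054360492117257575
 tipped base: a [0.08235156 0.08861742 0.09449049] b [-0.02324726  0.00088554  0.02384432] z 0.0542618913370323
 upright base a [-0.2092897  -0.17973821 -0.162937  ] b [-0.02379592  0.02344767]
 upright base a [0.17540041 0.19557331 0.2232681 ] b [-0.0237576   0.02361036]
 lid pts 1005 [0.45907948 0.21656507 0.02823594] [0.51189311 0.32628585 0.10282096]
  c [0.48355103 0.27056143 0.07076769] normal [-0.87328658  0.02590762  0.48651757] long [-0.04080394 -0.99896607 -0.02004594] [0.98979148 0.81215832 0.07518476]
scene d [-0.11460358  0.9934113 ] m [ 0.49680178 -0.08262455] width 0.06225914760199752 amin/max lane [-0.22658662 -0.22481298  0.23626582  0.2385878 ]
 stop a [0.20113947 0.23326614 0.23730612] 0.0914521037284064
 tipped base: a [-0.08170365 -0.07499262 -0.06834921] b [-0.02660283 -0.00233318  0.02044658] z 0.054406373329324687
 tipped base: a [0.08181878 0.08831076 0.09503021] b [-0.0260355  -0.00163551  0.02172105] z 0.05447181519502653
 upright base a [-0.21041055 -0.1824666  -0.16218858] b [-0.02808785  0.01956468]
 upright base a [0.17516053 0.19489484 0.22252197] b [-0.02531331  0.02176273]
 lid pts 358 [0.46433013 0.21618038 0.02812267] [0.51217575 0.32479701 0.10220824]
  c [0.49283679 0.26327256 0.08149828] normal [-0.88822366  0.03553701  0.45803478] long [0.22493478 0.90296607 0.36613744] [0.59221329 0.44308143 0.05943164]
```

```bash
cat >> h.py <<'E'
d=np.array([-.1105,.99388]); d/=np.hypot(*d); n=np.array([d[1],-d[0]]); m=np.array([.4948,-.0828])
def L(a,z,b=0.): return np.array([*(m+a*d+b*n),z])
R=np.column_stack([[-d[0],-d[1],0],[0,0,-1],np.cross([-d[0],-d[1],0],[0,0,-1])])
def st(t=''):
    s=env.sense(); print(t,'t=%.2f'%s['t'],np.round(s['ee_pos'],4),'F',np.round(s['wrist_force'],1),'w',round(float(s['gripper_width']),4))
E
python3 - <<'E'
from h import *
import cv2
q0=env.sense()['joint_positions']
for RR in(R,R*np.array([-1,1,-1])):
    q=solver.inverse_kinematics(L(.056,.12),RR); print(None if q is None else np.round(q,2))
q1=solver.inverse_kinematics(L(.056,.12),R);q2=solver.inverse_kinematics(L(.056,.12),R*np.array([-1,1,-1]))
c=[(np.abs(np.array(q)-q0).max(),i) for i,q in enumerate((q1,q2)) if q is not None]; print(c)
i=min(c)[1]; RR=R if i==0 else R*np.array([-1,1,-1])
np.save('R.npy',RR)
effector.grasp(10)
env.reach(L(.056,.14),RR); st('above')
env.movel(L(.056,.050),rate=.2); st('down')
p,_=viewer.read_camera('scene');cv2.imwrite('pics/s1.png',p[90:290,60:360][:,:,::-1].repeat(2,0).repeat(2,1))
p,_=viewer.read_camera('wrist');cv2.imwrite('pics/w1.png',p[:,:,::-1])
E
```

```text
[-0.46  0.36  0.54  2.1  -0.26  0.75  0.35]
[-0.99  0.75  1.35  2.12 -0.88  1.04 -2.19]
[(np.float64(0.7268657279344692), 0), (np.float64(2.1328984155660566), 1)]
above t=4.90 [ 0.489 -0.026  0.14 ] F [0.1 0.2 0.3] w 0.0003
down t=5.50 [ 0.4891 -0.0272  0.0503] F [-0.2 -0.1  1.2] w 0.0007
```

View pics/s1.png

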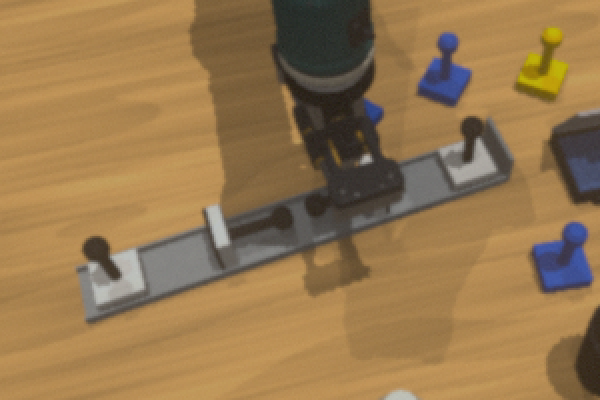

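View pics/w1.png

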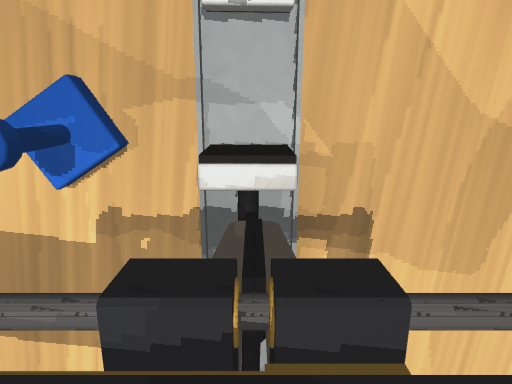

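The wrist picture shows the fingers on the lane's centreline, just behind the tipped base at (248,177). I'll push now.

```bash
python3 - <<'E'
from h import *
import cv2
env.movel(L(.072,.0505),rate=.12); st()
env.movel(L(.099,.0525),rate=.1); st('push')
env.movel(L(.100,.14),rate=.4); st('up')
p,_=viewer.read_camera('wrist');cv2.imwrite('pics/w2.png',p[:,:,::-1])
p,_=viewer.read_camera('scene');cv2.imwrite('pics/s2.png',p[90:290,60:360][:,:,::-1].repeat(2,0).repeat(2,1))
E
```

```text
t=5.88 [ 0.4875 -0.0106  0.0514] F [ 0.4 -0.6  0.2] w 0.0002
push t=6.30 [0.484  0.0156 0.0527] F [-0.3  0.5  0.3] w 0.0006
up t=6.67 [0.4849 0.016  0.1416] F [-1.2  0.1 -0.5] w 0.0007
```

View pics/w2.png

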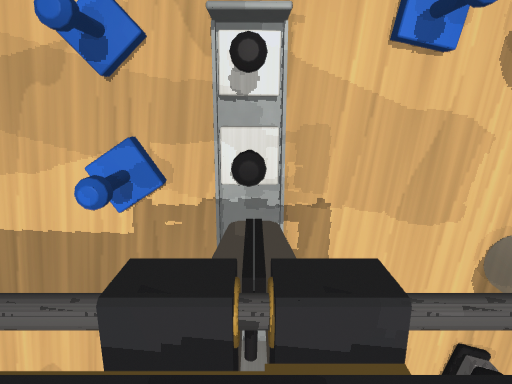

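View pics/s2.png

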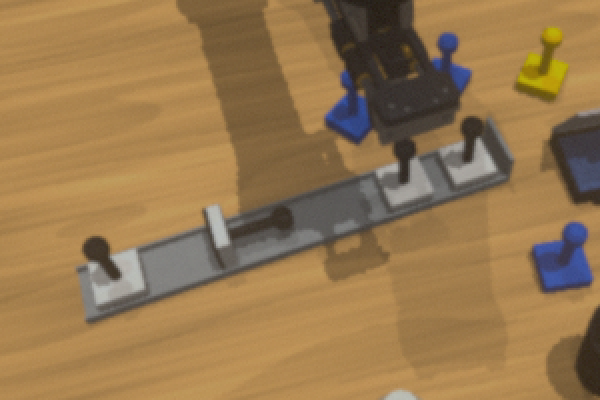

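Stamp 2 is upright at scene (405,180). Next is stamp 3, mirrored.

```bash
python3 - <<'E'
from h import *
import cv2
env.movel(L(-.043,.14),rate=.3)
env.movel(L(-.043,.0505),rate=.25); st('down')
env.movel(L(-.059,.0505),rate=.12)
env.movel(L(-.0862,.0525),rate=.1); st('push')
env.movel(L(-.087,.15),rate=.4); st('up')
p,_=viewer.read_camera('wrist');cv2.imwrite('pics/w3.png',p[:,:,::-1])
p,_=viewer.read_camera('scene');cv2.imwrite('pics/s3.png',p[90:290,60:360][:,:,::-1].repeat(2,0).repeat(2,1))
E
```

```text
down t=7.90 [ 0.4995 -0.1247  0.0505] F [1.  0.1 0.3] w 0.0007
push t=8.61 [ 0.5045 -0.1687  0.0528] F [-0.4  0.5  0.4] w 0.0001
up t=9.00 [ 0.5054 -0.1683  0.1516] F [-0.2  1.3  0.2] w 0.0006
```

View pics/s3.png

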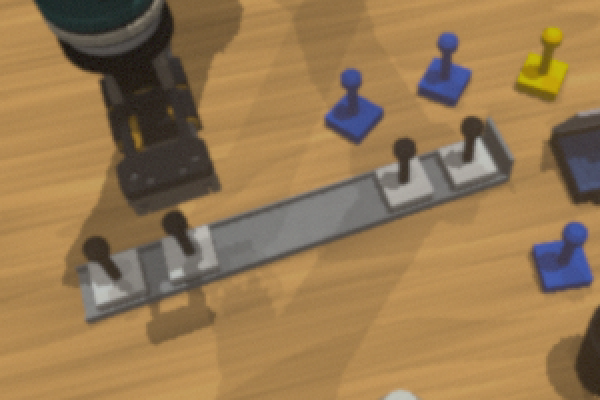

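```bash
python3 - <<'E'
from h import *
import cv2
env.movel(L(-.247,.15),rate=.3)
env.movel(L(-.247,.013),rate=.25); st('down')
env.movel(L(-.185,.013),rate=.08); st('push')
p,_=viewer.read_camera('wrist');cv2.imwrite('pics/w4.png',p[:,:,::-1])
p,_=viewer.read_camera('scene');cv2.imwrite('pics/s4.png',p[90:290,60:360][:,:,::-1].repeat(2,0).repeat(2,1))
E
```

```text
down t=10.48 [ 0.5229 -0.328   0.014 ] F [-0.  -0.3  0.4] w 0.0005
push t=11.41 [ 0.515  -0.2661  0.0127] F [ 0.7 -0.8 -0.4] w 0.0006
```

View pics/s4.png

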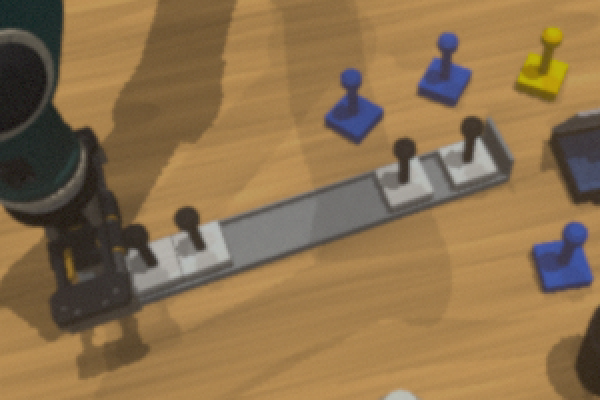

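View pics/w4.png

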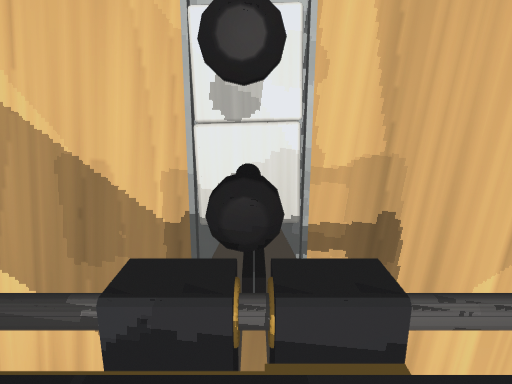

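Stamps 4 and 3 are upright and sliding together, touching at wrist row 122. I'll keep pushing towards the stop.

```bash
python3 - <<'E'
from h import *
import cv2
env.movel(L(.010,.013),rate=.09); st('push')
a=.010
while a<.032:
    a+=.002; env.movel(L(a,.013),rate=.04); s=env.sense(); f=float(s['wrist_force'][:2]@d); print(round(a,3),round(f,1), round(float((s['ee_pos'][:2]-m)@d),4))
    if f<-10: break
p,_=viewer.read_camera('wrist');cv2.imwrite('pics/w5.png',p[:,:,::-1])
p,_=viewer.read_camera('scene');cv2.imwrite('pics/s5.png',p[90:290,60:360][:,:,::-1].repeat(2,0).repeat(2,1))
st()
E
```

```text
push t=13.82 [ 0.4937 -0.0732  0.013 ] F [ 0.6 -3.3 -0.6] w 0.0003
0.012 -2.3 0.0121
0.014 -2.5 0.0141
0.016 -3.2 0.016
0.018 -3.8 0.018
0.02 -3.6 0.0201
0.022 -3.9 0.0221
0.024 -6.6 0.0228
0.026 -11.1 0.0229
 t=15.93 [ 0.4923 -0.06    0.0132] F [ 0.8 -9.9 -2.4] w 0.0005
```

View pics/s5.png

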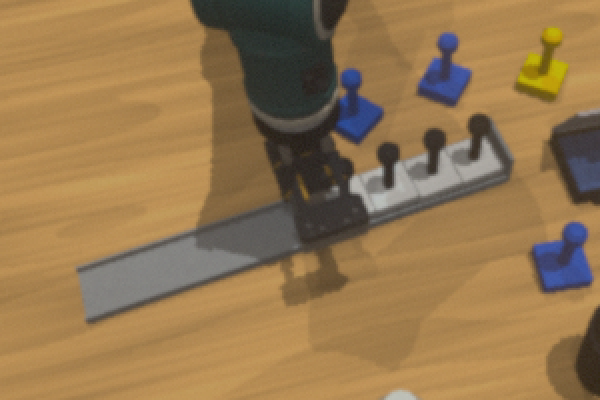

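View pics/w5.png

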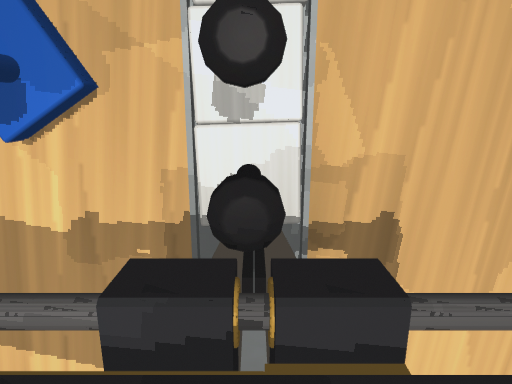

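Force rose from 4 to 11 N with the tool stalled, so the row is tight against the stop. I'll back off, verify, and then do the lid.

```bash
cat >> h.py <<'E'
e=np.array([.99945,-.033]); H=np.array([.462,.2735])
RL=np.column_stack([[*e,0],[0,0,-1],np.cross([*e,0],[0,0,-1])])
def A(ph,back=0.,r=.080,dz=0.):
    x=r*np.cos(ph)-.005*np.sin(ph)-.010*np.sin(ph)-back; z=.02+r*np.sin(ph)+.005*np.cos(ph)+dz
    return np.array([*(H+x*e),z])
E
python3 - <<'E'
from h import *
import cv2
env.movel(L(.005,.013),rate=.1)
env.movel(L(.000,.16),rate=.3); st('up')
W,C,p,_=cloud('top'); cv2.imwrite('pics/t6.png',p[:,:,::-1])
a=(W[:,:2]-m)@d;b=(W[:,:2]-m)@n
k=(abs(b)<.03)&(a>.0)&(W[:,2]>.019)&(W[:,2]<.028)&(C.min(1)>110)&(a<.235); print('base a',np.percentile(a[k],[.5,2,98]))
k=(abs(b)<.035)&(a>.0)&(W[:,2]>.078); 
for s in np.arange(0.03,.23,.05):
    q=k&(a>s)&(a<s+.05);print('knob',np.round([a[q].mean(),b[q].mean(),W[q,2].max()],4))
P=A(1.08,back=.014); P[2]=.16
env.reach(P,RL); st('lid above')
env.movel(A(1.08,back=.014),rate=.2); st('down')
p,_=viewer.read_camera('scene');cv2.imwrite('pics/s6.png',p[90:290,160:460][:,:,::-1].repeat(2,0).repeat(2,1))
E
```

```text
up t=16.93 [ 0.4945 -0.0814  0.1599] F [-0.3  0.5  0.2] w 0.0004
base a [0.03378969 0.03652204 0.22819739]
knob [ 0.0457 -0.0068  0.5822]
knob [ 0.1072 -0.0021  0.0936]
knob [ 0.157  -0.0009  0.0923]
knob [ 0.2066 -0.0015  0.0928]
lid above t=18.32 [0.4731 0.2714 0.1598] F [0.2 0.  0.3] w 0.0007
down t=18.80 [0.4731 0.2722 0.0931] F [-0.5 -0.4  1.1] w 0.0005
```

View pics/s6.png

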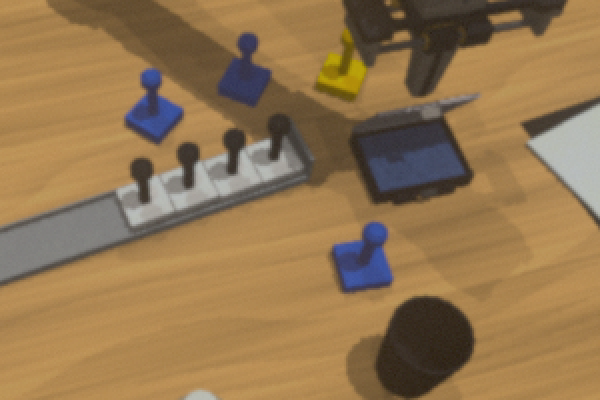

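View pics/t6.png

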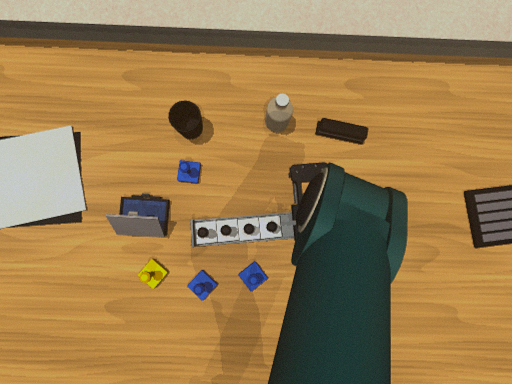

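All four stamps stand tight in a row, with knobs 50 mm apart and the first against the stop. The fingers are behind the lid at scene crop (425,85). Now I'll close the lid.

```bash
python3 - <<'E'
from h import *
import cv2
for ph in [1.0,.85,.7,.55,.4,.28,.18]:
    env.movel(A(ph),rate=.15); s=env.sense(); print(ph,np.round(s['wrist_force'],1),np.round(s['ee_pos'],4))
for dz in np.arange(.007,-.0075,-.002):
    env.movel(A(0,r=.083,dz=dz),rate=.04); s=env.sense(); print('dz',round(dz,4),np.round(s['wrist_force'],1),round(float(s['ee_pos'][2]),4))
    if s['wrist_force'][2]>20: break
p,_=viewer.read_camera('scene');cv2.imwrite('pics/s7.png',p[90:290,160:460][:,:,::-1].repeat(2,0).repeat(2,1))
st()
E
```

```text
1.0 [-0.8  0.  -0.3] [0.4937 0.2725 0.0911]
0.85 [-0.7  0.3 -0.4] [0.5034 0.272  0.0834]
0.7 [-0.1  0.8 -0.8] [0.5132 0.2715 0.0752]
0.55 [ 0.8 -0.6 -0.3] [0.5219 0.2712 0.0659]
0.4 [-0.9 -0.9 -0.2] [0.5294 0.271  0.0556]
0.28 [ 0.3 -0.7 -0.3] [0.5343 0.2709 0.0468]
0.18 [-0.7 -0.1 -0.2] [0.5378 0.2708 0.0388]
dz 0.007 [ 0.2  0.3 -0.8] 0.0318
dz 0.005 [ 0.2 -0.2  0.5] 0.03
dz 0.003 [ 0.2  0.1 -0.7] 0.0277
dz 0.001 [0.5 0.1 0.1] 0.0258
dz -0.001 [-2.6 -1.8  8.4] 0.025
dz -0.003 [-6.  -3.5 20.8] 0.0247
 t=22.33 [0.5453 0.271  0.0247] F [-6.2 -2.2 19.6] w -0.0
```

View pics/s7.png

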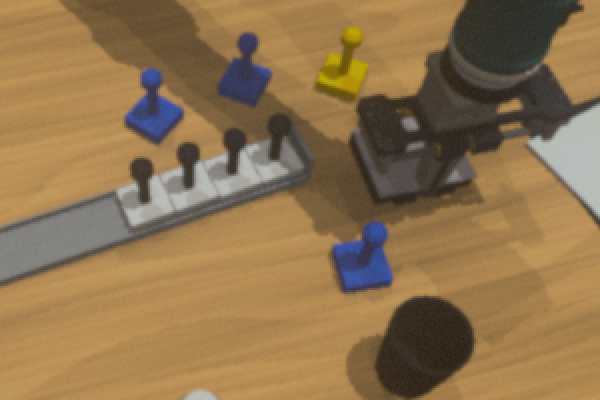

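```bash
python3 - <<'E'
from h import *
import cv2
P=env.sense()['ee_pos'].copy(); P[2]=.08
env.movel(P,rate=.2)
env.movel([.42,.36,.25],rate=.4); st('away')
W,C,p,_=cloud('top'); cv2.imwrite('pics/t8.png',p[:,:,::-1])
q=(W[:,:2]-H)@e; r=(W[:,:2]-H)@np.array([-e[1],e[0]])
for lo in np.arange(0,.1,.01):
    k=(abs(r)<.045)&(q>lo)&(q<lo+.01); print(round(lo,2),np.round(np.median(W[k,2]),4),k.sum())
p,_=viewer.read_camera('scene');cv2.imwrite('pics/s8.png',cv2.resize(p[:,:,::-1],(768,576)))
for nme in ['lid_edge']: print([(r['score'],np.round(r['at'],3)) for r in tip_of('scene',nme)])
for nme in ['sanitiser_mid','pen_pot_mid','stapler_mid']: print([(r['score'],np.round(r['at'],3)) for r in tip_of('top',nme)][:1])
E
```

```text
away t=23.50 [0.4201 0.3585 0.2482] F [ 0.1 -0.3  0.2] w 0.0002
0.0 0.0243 172
0.01 0.0244 172
0.02 0.0243 168
0.03 0.0242 173
0.04 0.0245 169
0.05 0.0243 167
0.06 0.024 166
0.07 0.0244 171
0.08 0.0241 152
0.09 0.0001 134
[(0.83, array([0.552, 0.272, 0.024]))]
[(0.96, array([ 0.749, -0.034,  0.073]))]
[(0.91, array([0.725, 0.173, 0.047]))]
[(0.78, array([ 0.72 , -0.196,  0.023]))]
```

View pics/s8.png

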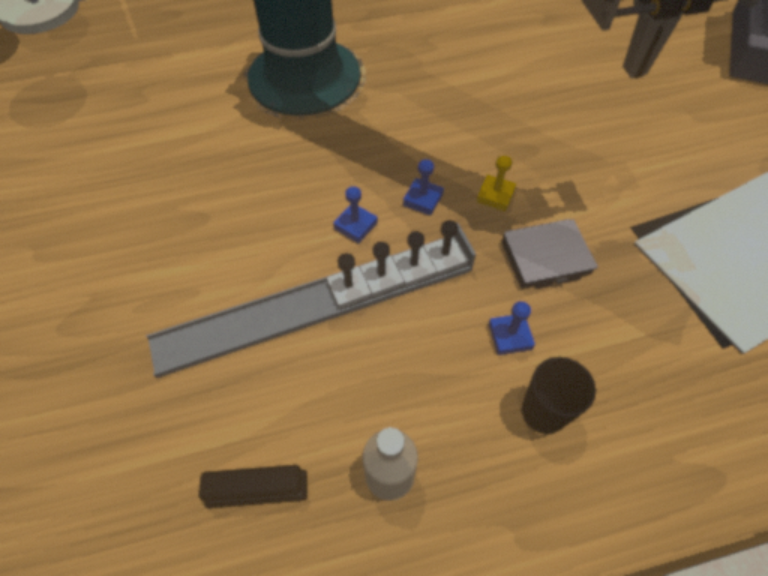

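View pics/t8.png

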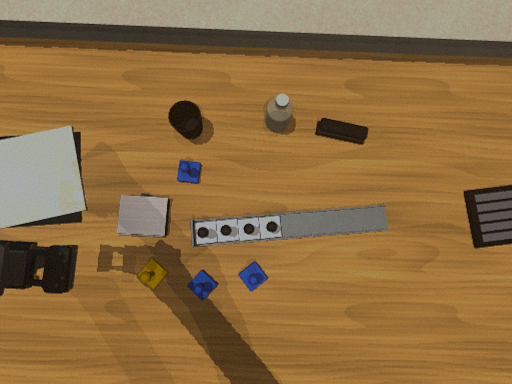

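The lid is level at 24–25 mm from hinge to free edge with the arm clear. The row is closed up and the bystanders haven't moved. I'm handing in.

```bash
python3 - <<'E'
from h import *
W,C,p,_=cloud('top')
a=(W[:,:2]-m)@d;b=(W[:,:2]-m)@n
k=(abs(b)<.03)&(a>-.05)&(W[:,2]>.019)&(W[:,2]<.028)&(C.min(1)>110)&(a<.235); print('base a',np.percentile(a[k],[.5,2,98,99.5]))
for s in np.arange(0.03,.23,.05):
    q=(abs(b)<.035)&(W[:,2]>.078)&(a>s)&(a<s+.05);print('knob',np.round([a[q].mean(),b[q].mean()],4))
workorder.finish_job(); st()
E
```

```text
base a [0.03399134 0.03645156 0.22811878 0.23023158]
knob [ 0.0575 -0.0017]
knob [ 0.1072 -0.0021]
knob [ 0.157 -0.001]
knob [ 0.2066 -0.0015]
the job is handed in; nothing more can be done
the job is handed in; nothing more can be done
```

The job is done and handed in shortly after 23.5 s, well inside the 67 s limit.

- **Stamps:** I rolled stamps 2 and 3 upright by drawing on the proud base edge. I then pushed the whole row from the open end until it stopped hard at about 11 N. In the last depth check the four knobs stand at equal height, about 50 mm apart. The row of bases fills the last 200 mm of the lane, up to the stop.
- **Ink-pad case:** I closed the lid along its arc and pressed its free edge with about 20 N. With the arm clear, the lid measured flat at 24–25 mm from hinge to edge. I did not see the catch's 6–12 N resistance as a separate peak in the force samples. That it has caught rests on the lid staying level at its shut height.
- **Bystanders:** The bottle, pen pot and stapler are where they started, within the detector's error. The blue and yellow look-alikes were not touched.

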